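# Couple the marble chute over its bowl

## Robot

A 6-joint arm with a two-finger parallel gripper is mounted at the origin on the work surface. World frame = base frame: x ahead of the robot, y to its left, z up, the work surface at z = 0. Lengths are in m, angles in rad, forces in N, time in s.
With the tool pointing down it reaches from about 0.25 to 0.775 m from the base axis. Payload 4 kg.
Tool frame: the origin (TCP) lies between the finger pads; the fingertips stand 14 mm ahead of it and the grasp point (between the pads) lies 5 mm behind it; z points along the fingers, y is the line along which they close (so a half turn about z gives the same grasp; the last joint's range is limited). The gripper opens to 94 mm and grips with 3 to 60 N. Pads are 16 mm wide; open, the fingers measure 119 mm over their backs; the gripper's body (75 mm by 177 mm) begins 78 mm behind the grasp point.
Start: joints at [-1.322, 0.087, 1.371, -0, 1.684, -0.103], TCP at [0.19, -0.516, 0.22] pointing down, gripper open.
Joint ranges: [-3.1, 3.1], [-0.76, 2.03], [0.27, 2.55], [-1.08, 4.22], [0.17, 2.65], [-2.57, 2.57]. Speed limits (rad/s): [2.79, 2.79, 3.14, 3.14, 3.14, 3.14].

## Interface

Orientations are given as [roll, pitch, yaw] about the fixed x, y, z axes, in that order (R = Rz(yaw) Ry(pitch) Rx(roll)).
In Python, from bench import robot, snapshot gives the robot as it stands.
- The arm moves only by the tool carry_out, never from a script. Its argument "motion" is text: rows parted by semicolons, each of 4 numbers parted by spaces: the shift along the tool's x, y, z each as a share of 0.15 m, from -1 to 1, then the turn about the tool's z as a share of 180 degrees, from -1 to 1. A call has exactly 8 rows; each row is the pose to reach, as a shift and turn from the pose commanded when the call began, along the tool's axes at that moment, turning the shorter way round; what a row does not reach only later rows make up. A row lasts 1/10 s, in which the tool goes at most 50 mm and 8.59 degrees, less where a joint would pass 70% of its speed; a pose out of reach is approached as far as the arm can. A call with a number of a shift or a turn outside -1 to 1 is refused whole. A call with a gripper value outside its range is refused whole. "grip" is the opening, from -1 (shut) to 1 (fully open), set as the call begins (left out, the last holds). The fingers move at their own pace and stop on an object; the grip force is fixed at half the most. Time passes only in rows, so rows that repeat a pose let the fingers close, or fill a call up. It gives the time, the measured TCP pose, the force, the opening and the grip force at its end, in the units of the state.
- robot.get_obs(): the state, without advancing time (a new reading comes with each control period).
- snapshot(name): name is "scene" or "top" or "wrist"; returns a dict with "image" (420x560x3 uint8, red, green, blue), "fx", "fy", "cx", "cy" (pixels), "distortion" ([k1, k2, p1, p2, k3] as OpenCV has them; the pictures are not rectified), "pose" (4x4, takes a point from camera to world coordinates); the wrist camera has in their place "hand_eye" (4x4, takes a point from camera to tool coordinates, whose origin is the TCP and whose axes are the flange's). Camera axes: x right, y up, looking along -z (the intrinsics and any distortion apply to the point x, -y, -z); pixel columns grow to the right and rows downward; lengths in m; the calibration is good to about 2 mm. A picture is of the moment at which its call begins: read the wrist's pose just before it. There is no depth.
- robot.close_job(): hands the job in; it is judged then, once.
The state is a dict: "time": time; "joint_positions": joint angles; "qvel": joint speeds; "joint_torque": joint torques, N m; "tool_pos": TCP position; "ee_rot": TCP orientation; "wrist_force": force on the tool from outside, world axes, zero at the start; "wrist_torque": the same for the moment, N m; "width": finger opening in m; "finger_force": force on a finger pad.
Only numpy, scipy, OpenCV 4.12 (cv2) and the standard library are available. Lean on these libraries where they do the work, as an engineer would, in place of code of your own. Each camera call takes 0.05 s, during which the arm holds its last target. There are 200 camera calls.

## Task

Fit the brass funnel onto the marble stand: draw the coupler's sleeve straight down until it stays down by itself, then push the funnel's spigot gently down into the coupler until it is fully home and the sleeve springs back up to lock it. Let go, leaving the funnel upright and locked; never press it down with more than about 25 N, or the coupling dents, and leave the bowl, the marbles and the other toys where they are.

Things in the scene. Friction and masses are not known exactly. Their poses are not given: they have to be found in the camera images.
- stand: fixed teak stand; origin under its foot (150 x 130 x 12 mm), on the coupler's vertical axis. A post 54 to 80 mm out on +x carries a level arm (top 96 mm above the counter) that holds the coupler upright, mouth up. The coupler is screwed in to a height that is NOT measured: all of it (mouth, sleeve, inside) stands up to 12 mm higher or lower than told; find it by touch
- mouth (a point): on the coupler's axis, 172 mm above the counter: nominal height of the mouth, the top of the steel core tube (outer diameter 38, bore 30 mm, 3.5 mm deep chamfer widening to 35 mm); really up to 12 mm higher or lower. Three jaws in the bore, about 20 mm down, block the spigot while the sleeve is up
- sleeve_rest (a point): on the coupler's axis, 145 mm above the counter: nominal top face of the finger flange (diameter 63, 5 mm thick) at the sleeve's lower end, with the sleeve up. Above it the sleeve's ribbed barrel, diameter 52, 25 mm high, ends 2 mm below the mouth. 26 mm below the flange top lies a brass nut of diameter 54 mm. Really up to 12 mm higher or lower
- sleeve (a joint): how far the sleeve is drawn down, m: 0 up (sprung, 4 to 8 N), hard stop 0.0115. Drawn past 0.010 (10 to 20 N) it is caught, stays at about 0.0097 when let go, and the jaws are open. It springs up to 0 when the spigot is home; with the spigot not quite home it hangs at about 0.0075. Grip its barrel, or push its flange down
- follower (a joint): sprung ring in the bore that the spigot pushes down, m: 0 free, 0.006 with the funnel's shoulder on the mouth; resists with 2 to 5 N. At about 0.0047 it frees the sleeve. A locked funnel keeps it at 0.0045 to 0.006. While the sleeve is drawn down it dips and comes back
- funnel: brass funnel, 0.2 to 0.3 kg, round, upright (z up) in its holder; origin: centre of the spigot's underside. Upward: spigot diameter 28 with chamfered tip and a groove (diameter 18, 8 to 18 mm up), flange diameter 36 whose underside, the shoulder, is 36 mm up (comes to lie on the mouth), cone 41 to 62 mm, straight band of diameter 52 mm, wall 2 mm, 62 to 92 mm (rim)
- funnel_band (a point): on the funnel's axis, 77 mm above its origin: mid height of the band, to grip across. In the holder the shoulder rests on the holder's top; lift it 40 mm to clear
- holder: fixed light-wood block, 66 x 66 x 45 mm high, with a hole of 31.5 mm in its top in which the funnel stands; origin under its centre
- bowl: loose wooden bowl, diameter 100, height 42 mm, on the stand's foot under the coupler; origin under its centre. To be left alone
- marble_tray: fixed tray 40 x 100 x 16 mm with three glass marbles of diameter 22 mm, to be left alone; origin under its centre
- marble0: glass marble in the tray, origin at its underside at the start
- marble1: glass marble in the tray, origin at its underside at the start
- marble2: glass marble in the tray, origin at its underside at the start
- ladybird: loose tin ladybird toy, about 60 mm across and 60 mm high, origin under its centre; to be left alone
- saucer: loose chrome flying saucer toy, diameter 90, height 40 mm, origin under its centre; to be left alone
Not all that is in view belongs to the job. What is shaped like the funnel but pink or purple is not meant.

How it is judged:
On the way, in this order (a step that is already met when the one before it is completed fails the run):
1. the sleeve is drawn down and caught, staying down by itself with the fingers off it (value of joint sleeve above 0.009 m and contact force between each of the arm, the fingers and stand below 0.5 N), for 0.2 s.
2. the funnel is home in the coupler and the sleeve has sprung up and locked it (value of joint sleeve below 0.002 m and value of joint follower above 0.004 m and horizontal distance between funnel and mouth below 0.004 m), for 0.2 s.
At the end, for the whole second after the job is handed in: the sleeve is up (within 2 mm), the follower ring is pressed down at least 4 mm by the spigot, the funnel stands on the coupler's axis within 4 mm, upright within 0.1 rad, at rest, and the bowl is still under it (within 30 mm) (all of step 2 and angle between funnel's own z axis and vertical below 0.1 rad and linear speed of funnel below 0.02 m/s and horizontal distance between bowl and stand below 0.03 m); the robot touches nothing.
It fails at once if the funnel is pressed against the stand or coupler with more than 35 N (contact force between funnel and stand above 35 N).
It fails at once if the bowl, the marbles, the ladybird or the saucer is shifted by more than 30 mm (distance of any of bowl, marble0, marble1, marble2, ladybird, saucer from where it was at the start of the episode above 0.03 m).
It also fails if it takes over 66 s, if anything falls off the work surface, if the arm or the gripper's body presses on something with over 40 N, if the wrist force passes 120 N, or if a joint passes its speed limit or range.

## Working session

There is one attempt and no reset: what is moved stays moved. The work goes in short steps, Python scripts to look and compute and a tool call to move; the robot and the scene stay as the last step left them, time stands still between calls to the robot, and variables do not carry over. Pictures are saved under pics/ and viewed, at most 10 in all, crops included, and the job is handed in when it is done.

Besides the shell and the picture viewer there is one more tool, called after "Emit:" as name(argument=value, ...), one argument or row to a line, values as JSON. carry_out: Moves the arm, as the interface text tells. Shift numbers are shares of 0.15 m and turn numbers shares of 180 degrees, none past 1 either way. Its arguments: {"type":"object","properties":{"motion":{"type":"string"},"grip":{"type":"number"}},"required":["motion"]}

```bash
mkdir -p pics; ls
cat > h.py <<'E'
import numpy as np, cv2, pickle
from bench import robot, snapshot
def snap(n,f):
    o=robot.get_obs(); s=snapshot(n); s['tool_pos']=o['tool_pos']; s['ee_rot']=o['ee_rot']
    cv2.imwrite(f'pics/{f}.png',cv2.cvtColor(s['image'],cv2.COLOR_RGB2BGR)); pickle.dump(s,open(f'pics/{f}.pkl','wb')); return s
E
python3 - <<'E'
from h import *
for n in('scene','top'):
    s=snap(n,n+'0'); print(n,s['fx'],s['fy'],s['cx'],s['cy'],s['distortion'],np.round(s['pose'],3).tolist())
o=robot.get_obs(); print({k:np.round(v,3).tolist() for k,v in o.items()})
E
```

```text
pics
scene 479.0739659823726 479.0739659823726 274.98201610262237 206.1330963794083 [-0.10328519  0.          0.          0.          0.        ] [[0.468, -0.549, 0.693, 1.175], [0.884, 0.297, -0.362, -0.379], [-0.007, 0.782, 0.624, 0.671], [0.0, 0.0, 0.0, 1.0]]
top 417.8783377181175 417.8783377181175 281.05232457850207 207.2971529538984 [-0.11020375  0.          0.          0.          0.        ] [[0.009, 0.981, -0.194, 0.401], [-1.0, 0.012, 0.016, -0.056], [0.018, 0.194, 0.981, 0.998], [0.0, 0.0, 0.0, 1.0]]
{'time': 0.1, 'joint_positions': [-1.322, 0.088, 1.372, -0.0, 1.684, -0.103], 'qvel': [-0.001, -0.001, -0.002, 0.001, 0.0, 0.0], 'joint_torque': [0.002, -34.125, -30.33, 0.072, 0.03, -0.0], 'tool_pos': [0.189, -0.516, 0.218], 'ee_rot': [-3.14, -0.0, 0.352], 'wrist_force': [-0.606, -0.535, -0.417], 'wrist_torque': [-0.011, 0.018, -0.038], 'finger_force': 0.0, 'width': 0.094}
```

View pics/scene0.png

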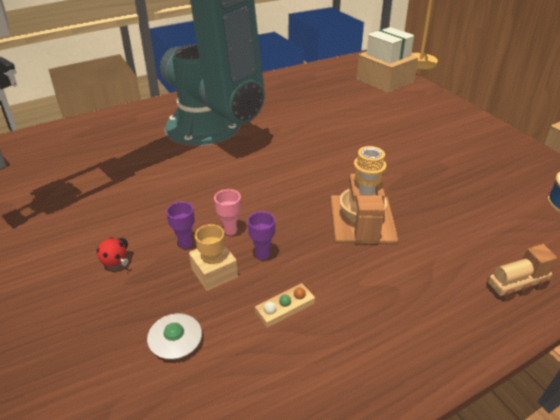

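View pics/top0.png

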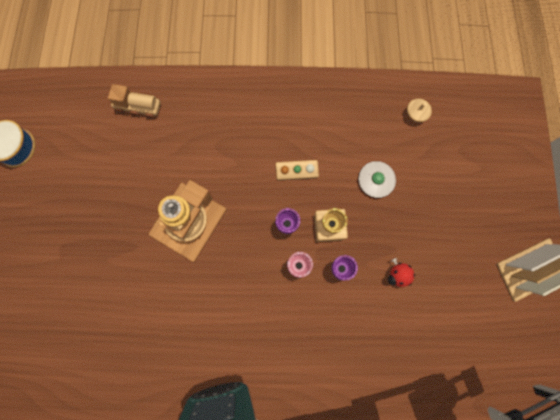

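Candidates in the top view are the brass cup at (334,222) on a light block, purple ones at (288,222) and (344,268), and a pink one at (300,265). The brass one in the light-wood holder fits the description. I'll confirm it in an enlarged crop, with the coupler alongside.

Run:
```python
import cv2,numpy as np
t=cv2.imread('pics/top0.png');s=cv2.imread('pics/scene0.png')
def c(im,x,y,w,h,k): 
    o=cv2.resize(im[y:y+h,x:x+w],None,fx=k,fy=k,interpolation=cv2.INTER_CUBIC)
    for i in range(0,w,10):
        cv2.putText(o,str(x+i),(i*k,8),0,.3,(255,255,255),1); cv2.line(o,(i*k,10),(i*k,14),(255,255,255),1)
    for i in range(0,h,10):
        cv2.putText(o,str(y+i),(0,i*k+3),0,.3,(255,255,255),1)
    return o
a=np.vstack([np.hstack([c(t,305,195,60,50,6),c(t,145,170,70,50,6)]),np.hstack([c(s,185,215,60,50,6),c(s,335,140,70,50,6)])])
print(a.shape);cv2.imwrite('pics/crop.png',a)
```

```text
(600, 780, 3)
```

View pics/crop.png

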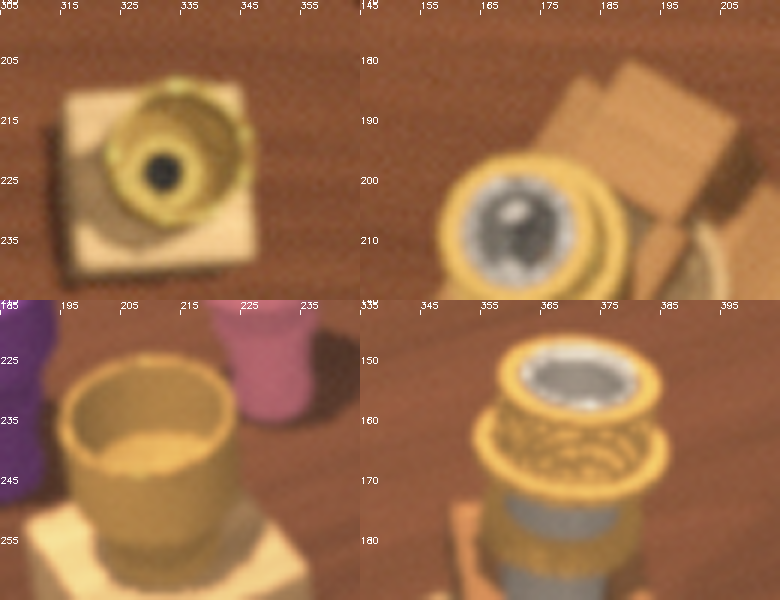

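```bash
cat >> h.py <<'E'
def ray(s,u,v):
    K=np.array([[s['fx'],0,s['cx']],[0,s['fy'],s['cy']],[0,0,1]])
    p=cv2.undistortPoints(np.array([[[u,v]]],float),K,np.array(s['distortion']))[0,0]
    P=s['pose'] if 'pose' in s else s['T']
    return P[:3,3],P[:3,:3]@np.array([p[0],-p[1],-1])
def atz(s,u,v,z):
    c,d=ray(s,u,v); return c+d*(z-c[2])/d[2]
def tri(obs):
    A=np.zeros((3,3));b=np.zeros(3)
    for s,u,v in obs:
        c,d=ray(s,u,v);d=d/np.linalg.norm(d);M=np.eye(3)-np.outer(d,d);A+=M;b+=M@c
    return np.linalg.solve(A,b)
E
python3 - <<'E'
from h import *
L=lambda f:pickle.load(open(f'pics/{f}.pkl','rb'))
t,s=L('top0'),L('scene0')
print('rim',tri([(t,335,220.3),(s,209.7,233.9)]),atz(t,335,220.3,.101),atz(s,209.7,233.9,.101))
print('mouth',tri([(t,171.3,208.3),(s,371.2,152.5)]),atz(t,171.3,208.3,.172),atz(s,371.2,152.5,.172))
print('holder corners',[atz(t,*p,.045)[:2].round(3) for p in[(316,210.5),(345,209),(347.7,238.5),(318,240.5)]])
print('post',atz(t,194,193,.1))
print('foot corners',[atz(t,*p,.012)[:2].round(3) for p in[(150,227),(193,260),(225,213)]])
for n,p in dict(purple1=(288,222),purple2=(344,268),pink=(300,265),tray=(298,170),bug=(401,275),saucer=(377,180)).items(): print(n,atz(t,*p,.05)[:2].round(3))
E
```

```text
rim [ 0.55191397 -0.18810215  0.09751376] [ 0.55086047 -0.18886632  0.101     ] [ 0.55629925 -0.18804129  0.101     ]
mouth [0.56035541 0.15336264 0.1712429 ] [0.55952194 0.15200501 0.172     ] [0.56142282 0.15403685 0.172     ]
holder corners [array([ 0.583, -0.153]), array([ 0.587, -0.221]), array([ 0.518, -0.226]), array([ 0.513, -0.157])]
post [0.60839517 0.12167913 0.1       ]
foot corners [array([0.544, 0.241]), array([0.467, 0.134]), array([0.58 , 0.062])]
purple1 [ 0.554 -0.088]
purple2 [ 0.45  -0.215]
pink [ 0.456 -0.116]
tray [ 0.679 -0.111]
bug [ 0.435 -0.346]
saucer [ 0.657 -0.298]
```

The crop shows the brass funnel alone in the light block, with its rim centred at about (335,220) in top and (210,234) in scene. The coupler's mouth is at (171,208) in top and (371,152) in scene. Both triangulate to heights close to nominal. I'll move off with yaw 90°, passing over the funnel.

Emit:
carry_out(
  motion="1 -0.6 -0.2 0.388; 1 -0.6 -0.2 0.388; 1 -0.6 -0.2 0.388; 1 -0.6 -0.2 0.388; 1 -0.6 -0.2 0.388; 1 -0.6 -0.2 0.388; 1 -0.6 -0.2 0.388; 1 -0.6 -0.2 0.388",
  grip=1,
)

```text
time: 0.9
tool_pos: [0.2993, -0.3797, 0.2489]
ee_rot: [-3.141, 0.001, -0.829]
wrist_force: [0.2, 0.9, 0.0]
width: 0.0938
finger_force: 0.0
```

Run:
```python
from h import *
s=snap('wrist','w0'); print(np.round(s['hand_eye'],4).tolist(),s['fx'],s['cx'],s['cy'],s['tool_pos'],s['ee_rot'])
```

```text
[[0.0001, 0.964, 0.266, 0.0776], [1.0, 0.0002, -0.0012, -0.0001], [-0.0012, 0.266, -0.964, -0.1639], [0.0, 0.0, 0.0, 1.0]] 299.99973033434554 279.7792146720479 211.3477254526138 [ 0.29931231 -0.37972231  0.24892086] [-3.14149019e+00  1.03718367e-03 -8.29490881e-01]
```

Emit:
carry_out(
  motion="0.1 -1 0 -0.37; 0.1 -1 0 -0.37; 0.1 -1 0 -0.37; 0.1 -1 0 -0.37; 0.1 -1 0 -0.37; 0.1 -1 0 -0.37; 0.1 -1 0 -0.37; 0.1 -1 0 -0.37",
)

```text
time: 1.75
tool_pos: [0.4195, -0.289, 0.2489]
ee_rot: [-3.141, 0.001, 0.347]
wrist_force: [0.5, 0.0, -0.1]
width: 0.0938
finger_force: 0.0
```

```bash
cat >> h.py <<'E'
from scipy.spatial.transform import Rotation as R
def wsnap(f):
    s=snap('wrist',f); T=np.eye(4); T[:3,:3]=R.from_euler('xyz',s['ee_rot']).as_matrix(); T[:3,3]=s['tool_pos']
    s['T']=T@s['hand_eye']; pickle.dump(s,open(f'pics/{f}.pkl','wb')); return s
def proj(s,X):
    P=s['pose'] if 'pose' in s else s['T']; X=np.atleast_2d(X)
    c=(X-P[:3,3])@P[:3,:3]*[1,-1,-1]
    K=np.array([[s['fx'],0,s['cx']],[0,s['fy'],s['cy']],[0,0,1]])
    return cv2.projectPoints(c,np.zeros(3),np.zeros(3),K,np.array(s['distortion']))[0][:,0]
def ring(c,r,z,n=60):
    a=np.linspace(0,2*np.pi,n); return np.c_[c[0]+r*np.cos(a),c[1]+r*np.sin(a),np.full(n,z)]
def turnto(yaw): # share of tool turn to reach yaw from now
    return (robot.get_obs()['ee_rot'][2]-yaw)/np.pi
def shares(target):
    o=robot.get_obs(); return R.from_euler('xyz',o['ee_rot']).as_matrix().T@(np.array(target)-o['tool_pos'])/.15
E
python3 - <<'E'
from h import *
s=wsnap('w1');print(s['tool_pos'],s['ee_rot'],turnto(np.pi/4),shares([.49,-.20,.25]))
im=cv2.imread('pics/w1.png'); 
p=proj(s,ring((.552,-.188),.026,.101)); cv2.polylines(im,[p.astype(int)],True,(255,0,0),1); cv2.imwrite('pics/w1o.png',im)
E
```

```text
[ 0.41946829 -0.2889978   0.24889021] [-3.14065501e+00  5.98886857e-04  3.46830338e-01] -0.1389568239118439 [ 0.6449186  -0.39677734 -0.0070447 ]
```

View pics/w1o.png

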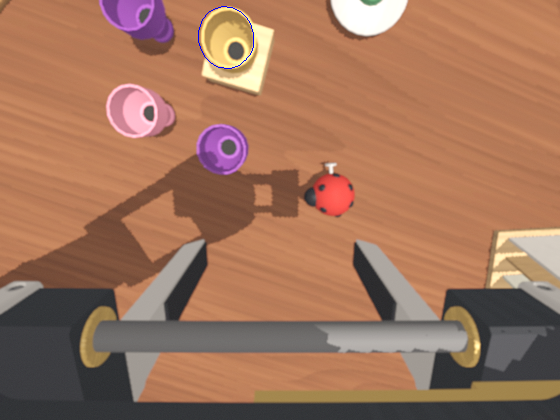

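The rim overlay at (0.552,-0.188) matches the brass rim at (228,38) in the wrist view, so the calibration agrees. Next I go to the coupler.

Emit:
carry_out(
  motion="0.8 -1 0 -0.139; 0.8 -1 0 -0.139; 0.8 -1 0 -0.139; 0.8 -1 0 -0.139; 0.8 -1 0 -0.139; 0.8 -1 0 -0.139; 0.8 -1 0 -0.139; 0.8 -1 0 -0.139",
)

```text
time: 2.6
tool_pos: [0.4826, -0.1092, 0.2493]
ee_rot: [-3.142, 0.0, 0.773]
wrist_force: [-0.5, 0.7, -0.3]
width: 0.0938
finger_force: 0.0
```

Emit:
carry_out(
  motion="1 -0.85 0 0; 1 -0.85 0 0; 1 -0.85 0 0; 1 -0.85 0 0; 1 -0.85 0 0; 1 -0.85 0 0; 1 -0.85 0 0; 1 -0.85 0 0",
)

```text
time: 3.4
tool_pos: [0.501, 0.0862, 0.2495]
ee_rot: [3.141, 0.0, 0.772]
wrist_force: [-0.8, -0.3, 1.1]
width: 0.0943
finger_force: 0.0
```

Run:
```python
from h import *
s=wsnap('w2');print(s['tool_pos'],s['ee_rot'],shares([.560,.153,.25]))
im=cv2.imread('pics/w2.png'); c=(.560,.153)
p=proj(s,[[*c,.172]])[0];print(p)
x,y=(p-[65,50]).astype(int); x=max(x,0);y=max(y,0)
cr=im[y:y+100,x:x+130]; cr=cv2.resize(cr,None,fx=6,fy=6,interpolation=cv2.INTER_CUBIC)
for r,z in((.019,.172),(.0315,.145)):
  q=proj(s,ring(c,r,z)); q=((q-[x,y]+.5)*6).astype(int); cv2.polylines(cr,[q],True,(255,0,0),1)
print(x,y,cr.shape);cv2.imwrite('pics/w2o.png',cr)
```

```text
[0.50095806 0.08622149 0.24947924] [3.14122050e+00 3.59222705e-04 7.72052040e-01] [ 0.59165551 -0.04351363 -0.00330676]
[270.79744824 112.88700512]
205 62 (600, 780, 3)
```

View pics/w2o.png

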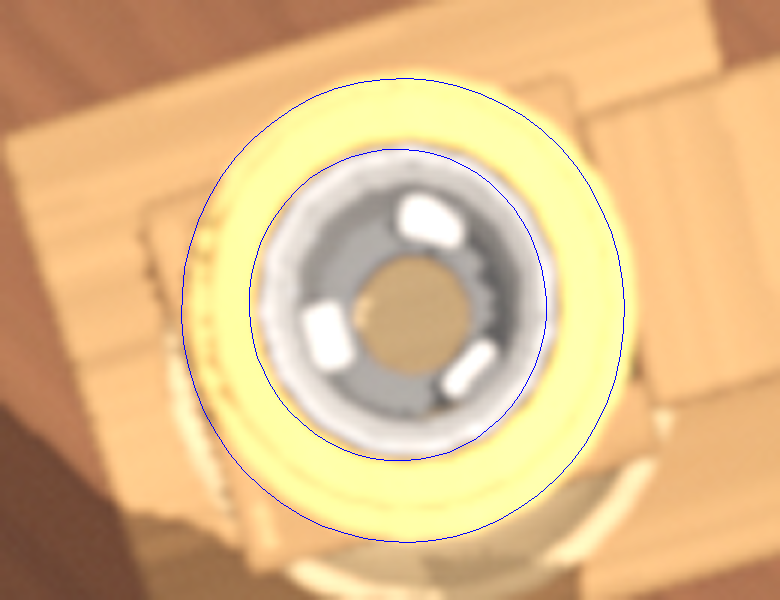

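The coupler's real centre is at about (1.7,-0.7) px from my projection, so I correct it to (0.561,0.1525). Next I centre above it with the fingers at about 57 mm.

Emit:
carry_out(
  motion="0.596 -0.037 0.2 0; 0.596 -0.037 0.3 0; 0.596 -0.037 0.3 0; 0.596 -0.037 0.3 0; 0.596 -0.037 0.3 0; 0.596 -0.037 0.3 0; 0.596 -0.037 0.3 0; 0.596 -0.037 0.3 0",
  grip=0.213,
)

```text
time: 4.25
tool_pos: [0.5608, 0.1542, 0.2059]
ee_rot: [3.14, -0.002, 0.775]
wrist_force: [0.5, -0.1, -0.2]
width: 0.0572
finger_force: 0.0
```

Run:
```python
from h import *
s=wsnap('w3');print(s['tool_pos'],s['ee_rot'],shares([.5612,.1525,.175]))
im=cv2.imread('pics/w3.png'); c=(.5612,.1525)
p=proj(s,[[*c,.172]])[0];print(p)
cr=im[150:,80:480]; cr=cv2.resize(cr,None,fx=2,fy=2,interpolation=cv2.INTER_CUBIC)
for r,z in((.019,.172),(.0315,.145)):
  q=proj(s,ring(c,r,z)); q=((q-[80,150]+.5)*2).astype(int); cv2.polylines(cr,[q],True,(255,0,0),1)
cv2.imwrite('pics/w3o.png',cr)
```

```text
[0.56082863 0.15416164 0.20585012] [ 3.14014998e+00 -1.77033867e-03  7.74549080e-01] [-0.00669907  0.01034976  0.20342559]
[281.50510453 243.65164829]
```

View pics/w3o.png

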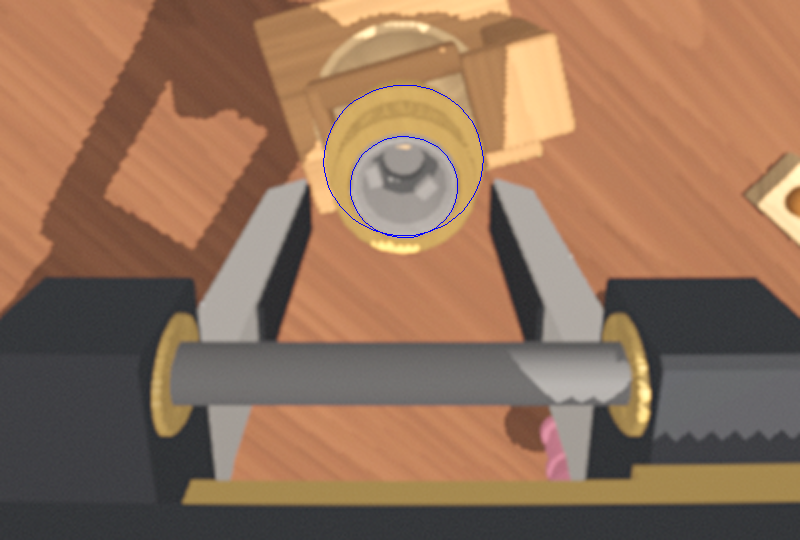

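Emit:
carry_out(
  motion="-0.005 0.008 0.05 0; -0.005 0.008 0.1 0; -0.005 0.008 0.15 0; -0.005 0.008 0.2 0; -0.005 0.008 0.22 0; -0.005 0.008 0.24 0; -0.005 0.008 0.25 0; -0.005 0.008 0.25 0",
)

```text
time: 5.1
tool_pos: [0.5611, 0.1533, 0.1669]
ee_rot: [3.141, 0.0, 0.775]
wrist_force: [0.6, -0.4, -0.3]
width: 0.0575
finger_force: 0.0
```

Emit:
carry_out(
  motion="0 0.002 0.005 0; 0 0.002 0.01 0; 0 0.002 0.015 0; 0 0.002 0.02 0; 0 0.002 0.025 0; 0 0.002 0.025 0; 0 0.002 0.025 0; 0 0.002 0.025 0",
)

```text
time: 5.9
tool_pos: [0.5613, 0.1531, 0.1632]
ee_rot: [3.141, -0.0, 0.775]
wrist_force: [0.2, -0.7, -0.3]
width: 0.0568
finger_force: 0.0
```

Emit:
carry_out(
  motion="0 0 0.005 0; 0 0 0.01 0; 0 0 0.015 0; 0 0 0.02 0; 0 0 0.02 0; 0 0 0.02 0; 0 0 0.02 0; 0 0 0.02 0",
)

```text
time: 6.7
tool_pos: [0.5614, 0.1531, 0.1611]
ee_rot: [3.141, -0.001, 0.775]
wrist_force: [-2.7, -1.2, 5.6]
width: 0.0569
finger_force: 2.7
```

Emit:
carry_out(
  motion="0 0 0.01 0; 0 0 0.02 0; 0 0 0.03 0; 0 0 0.04 0; 0 0 0.05 0; 0 0 0.05 0; 0 0 0.05 0; 0 0 0.05 0",
)

```text
time: 7.5
tool_pos: [0.5615, 0.1531, 0.1565]
ee_rot: [3.14, -0.002, 0.775]
wrist_force: [-5.6, -1.5, 14.7]
width: 0.057
finger_force: 7.1
```

Emit:
carry_out(
  motion="0 0 0.005 0; 0 0 0.01 0; 0 0 0.013 0; 0 0 0.016 0; 0 0 0.02 0; 0 0 0.02 0; 0 0 0.02 0; 0 0 0.02 0",
)

```text
time: 8.3
tool_pos: [0.5617, 0.1532, 0.1519]
ee_rot: [3.14, -0.002, 0.775]
wrist_force: [-2.4, -0.5, 8.1]
width: 0.0568
finger_force: 4.4
```

Emit:
carry_out(
  motion="0 0 0.003 0; 0 0 0.006 0; 0 0 0.009 0; 0 0 0.012 0; 0 0 0.012 0; 0 0 0.012 0; 0 0 0.012 0; 0 0 0.012 0",
)

```text
time: 9.1
tool_pos: [0.5617, 0.1532, 0.1503]
ee_rot: [3.14, -0.002, 0.775]
wrist_force: [-2.4, -0.6, 9.3]
width: 0.0569
finger_force: 4.7
```

Emit:
carry_out(
  motion="0 0 0.003 0; 0 0 0.006 0; 0 0 0.009 0; 0 0 0.009 0; 0 0 0.009 0; 0 0 0.009 0; 0 0 0.009 0; 0 0 0.009 0",
)

```text
time: 9.9
tool_pos: [0.5617, 0.1532, 0.1502]
ee_rot: [3.14, -0.003, 0.776]
wrist_force: [-4.1, -1.4, 14.1]
width: 0.057
finger_force: 6.7
```

Emit:
carry_out(
  motion="0 0 0.004 0; 0 0 0.008 0; 0 0 0.01 0; 0 0 0.01 0; 0 0 0.01 0; 0 0 0.01 0; 0 0 0.01 0; 0 0 0.01 0",
)

```text
time: 10.7
tool_pos: [0.5618, 0.1532, 0.1502]
ee_rot: [3.139, -0.003, 0.775]
wrist_force: [-6.3, -1.8, 18.3]
width: 0.0571
finger_force: 8.9
```

Emit:
carry_out(
  motion="0 0 -0.02 0; 0 0 -0.04 0; 0 0 -0.06 0; 0 0 -0.1 0; 0 0 -0.3 0; 0 0 -0.5 0; 0 0 -0.5 0; 0 0 -0.5 0",
)

```text
time: 11.5
tool_pos: [0.5616, 0.1532, 0.2202]
ee_rot: [3.141, -0.001, 0.775]
wrist_force: [-0.1, -0.1, -0.9]
width: 0.057
finger_force: 0.0
```

Emit:
carry_out(
  motion="-0.4 0 0 0; -0.6 0 -0.1 0; -0.6 0 -0.18 0; -0.6 0 -0.18 0; -0.6 0 -0.18 0; -0.6 0 -0.18 0; -0.6 0 -0.18 0; -0.6 0 -0.18 0",
  grip=1,
)

```text
time: 12.3
tool_pos: [0.4972, 0.0905, 0.2462]
ee_rot: [-3.141, 0.001, 0.776]
wrist_force: [-1.0, 0.3, 0.4]
width: 0.094
finger_force: 0.0
```

Run:
```python
from h import *
s=wsnap('w4');c=(.5614,.1527);print(s['tool_pos'],s['ee_rot'])
im=cv2.imread('pics/w4.png'); p=proj(s,[[*c,.1745]])[0];print(p)
x,y=np.maximum((p-[50,42]).astype(int),0)
cr=cv2.resize(im[y:y+84,x:x+100],None,fx=6,fy=6,interpolation=cv2.INTER_CUBIC)
for r,z,col in((.019,.1745,(255,0,0)),(.026,.1725,(0,255,0)),(.026,.161,(0,0,255))):
  q=((proj(s,ring(c,r,z))-[x,y]+.5)*6).astype(int); cv2.polylines(cr,[q],True,col,1)
cv2.imwrite('pics/w4o.png',cr)
```

```text
[0.49715233 0.09052018 0.24621734] [-3.14067526e+00  1.11488105e-03  7.76005165e-01]
[280.43786444 111.70485461]
```

View pics/w4o.png

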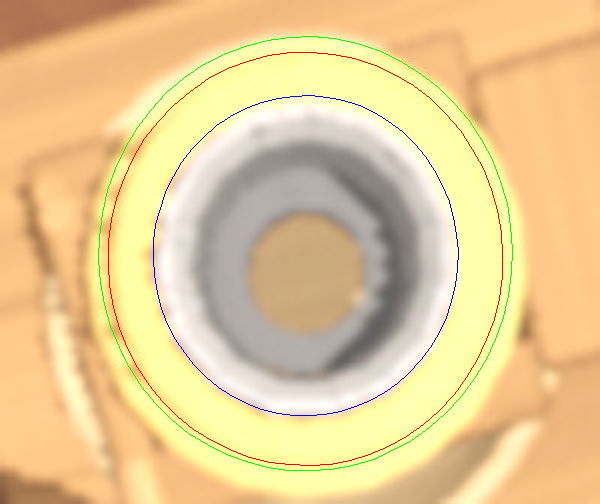

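The jaws are retracted, since the bore is clear in the crop, so the sleeve is caught. The mouth ring matches at (0.5614,0.1527). Next is the funnel.

Emit:
carry_out(
  motion="-0.82 0.79 0 0; -0.82 0.79 0 0; -0.82 0.79 0 0; -0.82 0.79 0 0; -0.82 0.79 0 0; -0.82 0.79 0 0; -0.82 0.79 0 0; -0.82 0.79 0 0",
)

```text
time: 13.15
tool_pos: [0.4923, -0.0793, 0.2471]
ee_rot: [-3.142, -0.0, 0.777]
wrist_force: [0.4, 0.1, -0.3]
width: 0.0939
finger_force: 0.0
```

Emit:
carry_out(
  motion="-0.82 0.79 0 0; -0.82 0.79 0 0; -0.82 0.79 0 0; -0.82 0.79 0 0; -0.82 0.79 0 0; -0.82 0.79 0 0; -0.82 0.79 0 0; -0.82 0.79 0 0",
)

```text
time: 13.95
tool_pos: [0.4876, -0.2498, 0.2474]
ee_rot: [3.141, -0.0, 0.778]
wrist_force: [0.5, 0.5, -0.1]
width: 0.0942
finger_force: 0.0
```

Run:
```python
from h import *
s=wsnap('w5');c=(.552,-.188);print(s['tool_pos'],s['ee_rot'],shares([*c,.2]))
im=cv2.imread('pics/w5.png'); p=proj(s,[[*c,.101]])[0];print(p)
x,y=np.maximum((p-[50,42]).astype(int),0)
cr=cv2.resize(im[y:y+84,x:x+100],None,fx=6,fy=6,interpolation=cv2.INTER_CUBIC)
for r,z,col in((.026,.101,(255,0,0)),(.024,.101,(255,0,0))):
  q=((proj(s,ring(c,r,z))-[x,y]+.5)*6).astype(int); cv2.polylines(cr,[q],True,col,1)
k=.033*np.array([[1,1],[1,-1],[-1,-1],[-1,1]]); 
cv2.imwrite('pics/w5o.png',cr)
```

```text
[ 0.48759164 -0.24976022  0.24743559] [ 3.14116731e+00 -3.47733686e-04  7.77716173e-01] [0.595591   0.00707179 0.31622855]
[280.67715516 116.01650406]
```

View pics/w5o.png

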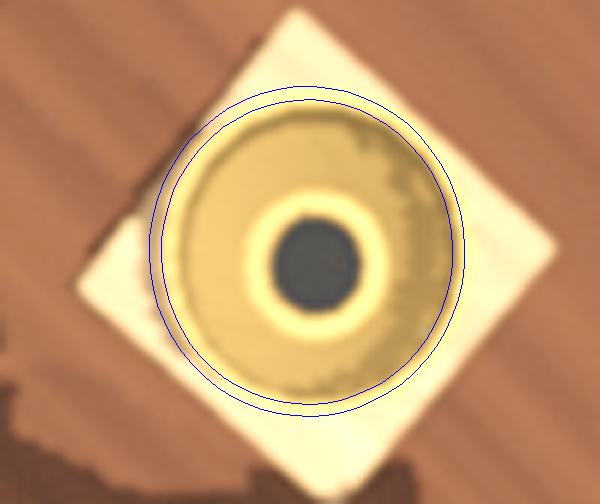

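The rim is centred at (316,251) in the crop, against (307,251) predicted. That is about 1.5 mm along tool +y, and I allow for it.

Emit:
carry_out(
  motion="0.3 0.017 0.1 0; 0.596 0.017 0.3 0; 0.596 0.017 0.5 0; 0.596 0.017 0.5 0; 0.596 0.017 0.5 0; 0.596 0.017 0.5 0; 0.596 0.017 0.5 0; 0.596 0.017 0.5 0",
)

```text
time: 14.8
tool_pos: [0.5533, -0.1915, 0.1741]
ee_rot: [3.138, -0.001, 0.774]
wrist_force: [-0.3, 0.7, -0.4]
width: 0.0939
finger_force: 0.0
```

Run:
```python
from h import *
print(shares([.553,-.189,.083]))
```

```text
[ 0.00960888 -0.01493943  0.60726556]
```

Emit:
carry_out(
  motion="0 0 0.2 0; 0 0 0.35 0; 0 0 0.45 0; 0 0 0.55 0; 0 0 0.6 0; 0 0 0.6 0; 0 0 0.6 0; 0 0 0.6 0",
)

```text
time: 15.6
tool_pos: [0.5536, -0.1909, 0.0834]
ee_rot: [3.139, -0.001, 0.775]
wrist_force: [0.5, -0.1, -0.0]
width: 0.0941
finger_force: 0.0
```

Run:
```python
from h import *
o=robot.get_obs();print(shares([.553,-.189,.083]),o['tool_pos'],o['wrist_force'])
```

```text
[ 0.0060031  -0.01222665  0.00255797] [ 0.55363965 -0.19093976  0.08338704] [ 0.53391383 -0.09831802 -0.03807723]
```

Emit:
carry_out(
  motion="0.005 -0.008 0 0; 0.005 -0.008 0 0; 0.005 -0.008 0 0; 0.005 -0.008 0 0; 0.005 -0.008 0 0; 0.005 -0.008 0 0; 0.005 -0.008 0 0; 0.005 -0.008 0 0",
  grip=-1,
)

```text
time: 16.4
tool_pos: [0.5527, -0.1894, 0.0821]
ee_rot: [3.141, -0.0, 0.775]
wrist_force: [0.7, -1.2, -1.0]
width: 0.0519
finger_force: 30.0
```

Emit:
carry_out(
  motion="0 0 -0.1 0; 0 0 -0.2 0; 0 0 -0.35 0; 0 0 -0.6 0; 0 0 -0.9 0; 0 0 -1 0; 0 0 -1 0; 0 0 -1 0",
)

```text
time: 17.2
tool_pos: [0.5519, -0.1889, 0.2306]
ee_rot: [-3.139, 0.001, 0.775]
wrist_force: [-0.3, -0.4, -2.9]
width: 0.0517
finger_force: 30.0
```

Run:
```python
from h import *
s=wsnap('w6');T=np.eye(4);T[:3,:3]=R.from_euler('xyz',s['ee_rot']).as_matrix();T[:3,3]=s['tool_pos'];print(s['tool_pos'],s['ee_rot'],robot.get_obs()['wrist_force'])
im=cv2.imread('pics/w6.png')
# rim ring expected: origin .0735 below TCP -> rim .0185 above TCP
def tr(r,zt,dx=0): 
    a=np.linspace(0,2*np.pi,60);X=np.c_[dx+r*np.cos(a),r*np.sin(a),np.full(60,zt)]; return X@T[:3,:3].T+T[:3,3]
q0=proj(s,tr(.026,-.0185)); x,y=np.maximum(q0.min(0).astype(int)-10,0); w,h=(q0.max(0)-[x,y]+12).astype(int)
k=6;cr=cv2.resize(im[y:y+h,x:x+w],None,fx=k,fy=k,interpolation=cv2.INTER_CUBIC)
for r in(.026,.024):
  q=((proj(s,tr(r,-.0185))-[x,y]+.5)*k).astype(int); cv2.polylines(cr,[q],True,(255,0,0),1)
print(x,y,cr.shape);cv2.imwrite('pics/w6o.png',cr)
```

```text
[ 0.55186143 -0.18889749  0.23057161] [-3.13929380e+00  9.98391234e-04  7.75337044e-01] [-0.53894966 -0.15177623 -3.32370664]
221 222 (654, 708, 3)
```

View pics/w6o.png

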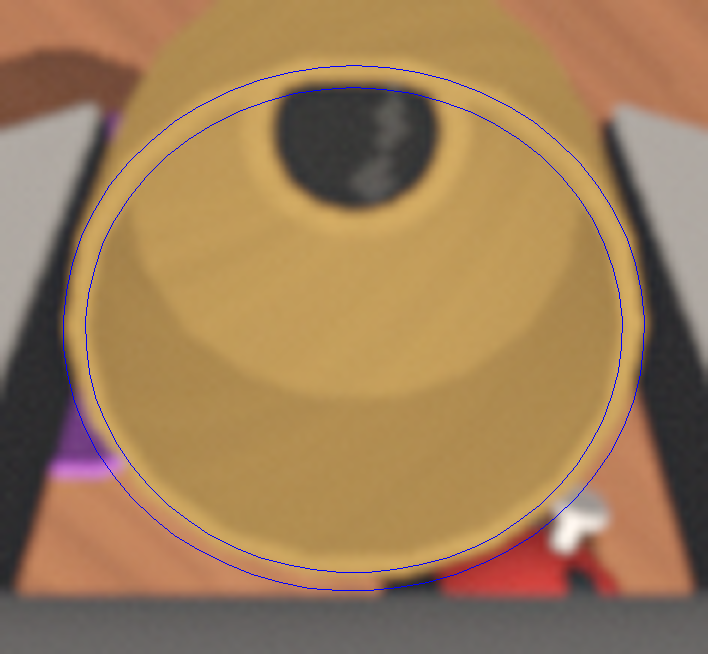

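The funnel is held upright and centred within 1 mm; the rim is at (353,320) in the crop. I carry it to above the coupler.

Emit:
carry_out(
  motion="0.2 -0.2 -0.14 0; 0.5 -0.5 -0.28 0; 0.7 -0.7 -0.28 0; 0.82 -0.79 -0.28 0; 0.82 -0.79 -0.28 0; 0.82 -0.79 -0.28 0; 0.82 -0.79 -0.28 0; 0.82 -0.79 -0.28 0",
)

```text
time: 18.05
tool_pos: [0.5571, -0.0197, 0.2728]
ee_rot: [-3.14, 0.002, 0.773]
wrist_force: [0.0, -0.7, -1.3]
width: 0.0518
finger_force: 30.0
```

Emit:
carry_out(
  motion="0.3 -0.3 0 0; 0.5 -0.5 0 0; 0.7 -0.7 0 0; 0.8 -0.79 0 0; 0.8 -0.79 0 0; 0.8 -0.79 0 0; 0.8 -0.79 0 0; 0.8 -0.79 0 0",
)

```text
time: 18.85
tool_pos: [0.5604, 0.1485, 0.2741]
ee_rot: [3.141, 0.0, 0.773]
wrist_force: [-0.7, 0.5, -3.3]
width: 0.0521
finger_force: 30.0
```

Run:
```python
from h import *
o=robot.get_obs();print(shares([.561,.1525,.255]),o['tool_pos'],o['wrist_force'],o['width'],o['ee_rot'])
```

```text
[ 0.02133863 -0.0164889   0.12707636] [0.56043533 0.14850271 0.27406317] [-0.66933719  0.52462341 -3.31006072] 0.052053621527340305 [3.14129979e+00 3.09249533e-04 7.72775675e-01]
```

Emit:
carry_out(
  motion="0.021 -0.016 0 0; 0.021 -0.016 0.04 0; 0.021 -0.016 0.08 0; 0.021 -0.016 0.12 0; 0.021 -0.016 0.12 0; 0.021 -0.016 0.12 0; 0.021 -0.016 0.12 0; 0.021 -0.016 0.12 0",
)

```text
time: 19.65
tool_pos: [0.5609, 0.1541, 0.2565]
ee_rot: [3.141, -0.001, 0.775]
wrist_force: [0.3, -0.1, -3.0]
width: 0.0521
finger_force: 30.0
```

Run:
```python
from h import *
o=robot.get_obs();print(shares([.561,.1525,.245]),o['tool_pos'],o['wrist_force'])
```

```text
[-0.00730845  0.00798884  0.07641661] [0.56093536 0.15412291 0.25646248] [ 0.26951274 -0.12012746 -3.02445184]
```

Emit:
carry_out(
  motion="-0.004 0.005 0.01 0; -0.004 0.005 0.02 0; -0.004 0.005 0.03 0; -0.004 0.005 0.04 0; -0.004 0.005 0.05 0; -0.004 0.005 0.06 0; -0.004 0.005 0.07 0; -0.004 0.005 0.07 0",
)

```text
time: 20.45
tool_pos: [0.5608, 0.1531, 0.2452]
ee_rot: [-3.141, 0.001, 0.775]
wrist_force: [0.2, 0.2, -2.8]
width: 0.0522
finger_force: 30.0
```

Emit:
carry_out(
  motion="0 0 0.01 0; 0 0 0.015 0; 0 0 0.02 0; 0 0 0.025 0; 0 0 0.03 0; 0 0 0.03 0; 0 0 0.03 0; 0 0 0.03 0",
)

```text
time: 21.25
tool_pos: [0.5609, 0.1531, 0.2411]
ee_rot: [3.141, -0.0, 0.775]
wrist_force: [0.1, 0.2, -2.6]
width: 0.0523
finger_force: 30.0
```

Emit:
carry_out(
  motion="0 0 0.01 0; 0 0 0.02 0; 0 0 0.03 0; 0 0 0.04 0; 0 0 0.05 0; 0 0 0.05 0; 0 0 0.05 0; 0 0 0.05 0",
)

```text
time: 22.05
tool_pos: [0.5609, 0.1531, 0.2337]
ee_rot: [3.141, -0.0, 0.775]
wrist_force: [0.3, 0.3, -3.7]
width: 0.0521
finger_force: 30.0
```

Emit:
carry_out(
  motion="0 0 0.01 0; 0 0 0.02 0; 0 0 0.03 0; 0 0 0.04 0; 0 0 0.05 0; 0 0 0.05 0; 0 0 0.05 0; 0 0 0.05 0",
)

```text
time: 22.85
tool_pos: [0.5609, 0.1531, 0.2261]
ee_rot: [3.141, -0.0, 0.775]
wrist_force: [-0.3, -0.1, -2.8]
width: 0.0522
finger_force: 30.0
```

Emit:
carry_out(
  motion="0 0 0.01 0; 0 0 0.02 0; 0 0 0.03 0; 0 0 0.04 0; 0 0 0.04 0; 0 0 0.04 0; 0 0 0.04 0; 0 0 0.04 0",
)

```text
time: 23.65
tool_pos: [0.5609, 0.1531, 0.2202]
ee_rot: [3.141, -0.0, 0.775]
wrist_force: [1.1, -0.3, -2.6]
width: 0.0524
finger_force: 30.0
```

Emit:
carry_out(
  motion="0 0 0.005 0; 0 0 0.01 0; 0 0 0.015 0; 0 0 0.015 0; 0 0 0.015 0; 0 0 0.015 0; 0 0 0.015 0; 0 0 0.015 0",
)

```text
time: 24.45
tool_pos: [0.5609, 0.1531, 0.2178]
ee_rot: [3.142, 0.0, 0.775]
wrist_force: [0.3, 0.3, -2.7]
width: 0.0521
finger_force: 30.0
```

Emit:
carry_out(
  motion="0 0 0.005 0; 0 0 0.01 0; 0 0 0.015 0; 0 0 0.015 0; 0 0 0.015 0; 0 0 0.015 0; 0 0 0.015 0; 0 0 0.015 0",
)

```text
time: 25.25
tool_pos: [0.561, 0.1531, 0.2156]
ee_rot: [3.141, -0.0, 0.775]
wrist_force: [-0.9, 0.0, 2.2]
width: 0.0522
finger_force: 30.0
```

Emit:
carry_out(
  motion="0 0 0.004 0; 0 0 0.008 0; 0 0 0.01 0; 0 0 0.01 0; 0 0 0.01 0; 0 0 0.01 0; 0 0 0.01 0; 0 0 0.01 0",
)

```text
time: 26.05
tool_pos: [0.5609, 0.1529, 0.2141]
ee_rot: [3.141, 0.0, 0.775]
wrist_force: [-0.5, -0.6, 2.0]
width: 0.0524
finger_force: 30.0
```

Emit:
carry_out(
  motion="0 0 0.004 0; 0 0 0.008 0; 0 0 0.01 0; 0 0 0.01 0; 0 0 0.01 0; 0 0 0.01 0; 0 0 0.01 0; 0 0 0.01 0",
)

```text
time: 26.85
tool_pos: [0.561, 0.1531, 0.2125]
ee_rot: [3.141, -0.0, 0.775]
wrist_force: [0.8, -0.5, 1.5]
width: 0.0521
finger_force: 30.0
```

Emit:
carry_out(
  motion="0 0 0.004 0; 0 0 0.007 0; 0 0 0.007 0; 0 0 0.007 0; 0 0 0.007 0; 0 0 0.007 0; 0 0 0.007 0; 0 0 0.007 0",
)

```text
time: 27.65
tool_pos: [0.561, 0.1531, 0.2116]
ee_rot: [3.141, -0.0, 0.775]
wrist_force: [1.6, -0.5, 3.0]
width: 0.0521
finger_force: 30.0
```

Emit:
carry_out(
  motion="0 0 0.004 0; 0 0 0.007 0; 0 0 0.007 0; 0 0 0.007 0; 0 0 0.007 0; 0 0 0.007 0; 0 0 0.007 0; 0 0 0.007 0",
)

```text
time: 28.45
tool_pos: [0.561, 0.1531, 0.2114]
ee_rot: [3.141, -0.001, 0.775]
wrist_force: [-0.1, -0.3, 4.9]
width: 0.0521
finger_force: 30.0
```

Emit:
carry_out(
  motion="0 0 0.004 0; 0 0 0.007 0; 0 0 0.007 0; 0 0 0.007 0; 0 0 0.007 0; 0 0 0.007 0; 0 0 0.007 0; 0 0 0.007 0",
)

```text
time: 29.25
tool_pos: [0.561, 0.1532, 0.2114]
ee_rot: [3.14, -0.002, 0.775]
wrist_force: [-1.0, -0.2, 8.9]
width: 0.0521
finger_force: 30.0
```

Emit:
carry_out(
  motion="0 0 0.003 0; 0 0 0.006 0; 0 0 0.006 0; 0 0 0.006 0; 0 0 0.006 0; 0 0 0.006 0; 0 0 0.006 0; 0 0 0.006 0",
)

```text
time: 30.05
tool_pos: [0.561, 0.1532, 0.2113]
ee_rot: [3.14, -0.002, 0.775]
wrist_force: [-1.8, -1.2, 9.3]
width: 0.0523
finger_force: 30.0
```

Run:
```python
from h import *
snap('scene','s1')
a=cv2.imread('pics/scene0.png');b=cv2.imread('pics/s1.png')
for x in(370,):
  for n,i in(('0',a),('1',b)): print(n,i[150:195,x-1:x+2].mean((1)).astype(int)[:,::-1].tolist())
```

```text
0 [[178, 165, 149], [157, 145, 131], [156, 144, 130], [156, 144, 130], [157, 144, 131], [159, 146, 132], [180, 165, 148], [211, 187, 158], [227, 187, 130], [234, 185, 103], [212, 157, 84], [197, 145, 77], [212, 157, 84], [193, 142, 78], [194, 143, 78], [210, 155, 82], [186, 137, 75], [174, 129, 72], [189, 139, 76], [203, 150, 81], [219, 163, 87], [235, 185, 98], [230, 177, 94], [193, 143, 81], [164, 128, 88], [145, 127, 109], [137, 127, 114], [137, 126, 114], [137, 124, 111], [142, 121, 101], [147, 115, 77], [155, 115, 66], [160, 118, 65], [164, 121, 67], [166, 123, 69], [165, 127, 80], [153, 126, 96], [140, 125, 109], [136, 124, 113], [137, 126, 114], [136, 124, 113], [135, 124, 113], [134, 123, 112], [135, 123, 111], [145, 123, 106]]
1 [[136, 105, 66], [138, 103, 59], [139, 104, 59], [144, 107, 60], [153, 113, 63], [156, 117, 68], [152, 120, 85], [147, 126, 103], [147, 120, 91], [153, 116, 71], [158, 117, 66], [159, 118, 66], [162, 119, 67], [156, 116, 66], [158, 118, 66], [165, 122, 68], [160, 118, 66], [159, 118, 66], [166, 123, 68], [169, 125, 70], [163, 121, 66], [159, 118, 66], [158, 118, 65], [160, 121, 71], [154, 123, 86], [142, 125, 107], [137, 126, 113], [136, 125, 114], [136, 123, 111], [140, 121, 101], [147, 115, 76], [153, 114, 65], [157, 117, 65], [157, 118, 66], [155, 116, 65], [153, 118, 77], [146, 122, 95], [138, 125, 110], [136, 124, 114], [135, 124, 112], [135, 125, 113], [134, 124, 112], [135, 124, 113], [134, 122, 110], [130, 117, 103]]
```

Flange bottom edge is at row 174 both before and now, and the gap to the nut is unchanged. So the sleeve has sprung back up and the funnel is locked. I ease off, let go and go up.

Emit:
carry_out(
  motion="0 0 -0.007 0; 0 0 -0.014 0; 0 0 -0.014 0; 0 0 -0.014 0; 0 0 -0.014 0; 0 0 -0.014 0; 0 0 -0.014 0; 0 0 -0.014 0",
)

```text
time: 30.9
tool_pos: [0.561, 0.1532, 0.2114]
ee_rot: [3.141, -0.001, 0.775]
wrist_force: [-0.4, -0.4, 5.8]
width: 0.052
finger_force: 30.0
```

Emit:
carry_out(
  motion="0 0 0 0; 0 0 0 0; 0 0 0 0; 0 0 0 0; 0 0 0 0; 0 0 0 0; 0 0 0 0; 0 0 0 0",
  grip=1,
)

```text
time: 31.7
tool_pos: [0.5609, 0.1531, 0.2106]
ee_rot: [3.142, 0.0, 0.775]
wrist_force: [0.2, 0.5, -1.6]
width: 0.0942
finger_force: 0.0
```

Emit:
carry_out(
  motion="0 0 -0.1 0; 0 0 -0.3 0; 0 0 -0.5 0; 0 0 -0.6 0; 0 0 -0.6 0; 0 0 -0.6 0; 0 0 -0.6 0; 0 0 -0.6 0",
)

```text
time: 32.5
tool_pos: [0.5604, 0.153, 0.2989]
ee_rot: [-3.14, 0.003, 0.775]
wrist_force: [1.2, -0.1, -0.1]
width: 0.0939
finger_force: 0.0
```

Run:
```python
from h import *
s=snap('scene','s2');im=cv2.imread('pics/s2.png')
print(robot.get_obs()['tool_pos'],robot.get_obs()['wrist_force'])
cv2.imwrite('pics/s2o.png',cv2.resize(im[80:230,280:460],None,fx=4,fy=4,interpolation=cv2.INTER_CUBIC))
```

```text
[0.56043165 0.15301335 0.29913392] [ 0.27771569 -0.07819408 -0.31310366]
```

View pics/s2o.png

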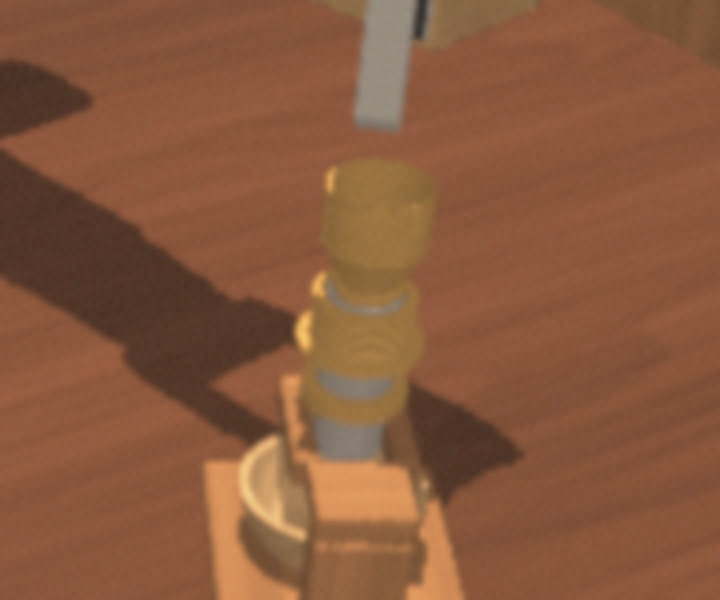

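The funnel, at about (378,215) in the crop, stands upright on the mouth. The sleeve is up at (365,320), the fingers are clear above, and the bowl is in place. I hand the job in.

```bash
python3 -c "
from bench import robot
print(robot.close_job())"
```

```text
the job is handed in; nothing more can be done
None
```

The brass funnel stands upright and locked in the coupler with the sleeve back up, pressed with no more than about 12 N; I let go, left the bowl in place, and handed the job in at about 33 s (no verdict was returned).

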